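Reset the stay of a bottle guide

TASK

The swinging bottle guide on the packing table is held by a stay bar hooked over a pin, like a casement window. Lift the stay off its pin, swing the guide wider with it, and drop the end hole - the round one nearest the ball knob - over the pin until the bar lies flat again, feeling for the pin gently rather than forcing the bar down on it. Let go, and leave the bottles and the carton alone.

Things in the scene. Friction and masses are not known exactly. Their poses are not given: they have to be found in the camera images.
- pin_block: Steel pin block, fixed to the table: foot plate 70 x 100 x 8 mm with a block 36 x 60 mm (x by y) on it, top at 44 mm. Origin: under its centre, on the table; z up. Its y axis runs along the slot in its top, roughly along the stay at the start.
- slot (a point): Centre of the slot in the block's top. An upright pin is clamped in it: 10 mm diameter, flat top at 65 mm above the table, edge chamfered 1.2 mm. It stands anywhere from -11 to +11 mm along the block's y from this point (0 in x); where is not measured. It cannot be moved, and over 20 N between bar and pin would bend it.
- hinge_post: Fixed post, top at 58 mm, on a foot plate 60 x 70 x 8 mm. Origin on the table, on the upright hinge axis of the guide. It stands at x = 160, y = -70 mm in the pin block's frame, turned the same way.
- guide: Low bottle guide, a plate 10 mm thick, 250 mm long, top at 46 mm, hinged at the post (origin: hinge axis, table height); the plate runs along its -x. It starts parallel to the block's x and opens counter-clockwise seen from above (its end goes to the block's -y), up to 0.8 rad. Hinge friction about 0.12 N m: it stays where left. The stay's pivot is on it 160 mm from the hinge axis.
- stay_bar: Flat steel stay 26 mm wide, 5 mm thick, about 0.25 kg. Origin: at the pivot on the guide, level with its underside, 50 mm above the table. y runs along the bar to the knob (bar ends at 230 mm), x across, z up. It swivels freely at the pivot, and the knob end lifts freely to 0.9 rad and falls when let go; the pivot stops it level.
- start_slot (a point): Centre of the slot in the bar that is over the pin at the start, on the underside, 70 mm from the pivot: 12.5 mm wide, 36 mm long along the bar. A round hole of 12.5 mm diameter follows at 115 mm (not wanted).
- end_hole (a point): Centre of the end hole on the bar's underside, 160 mm from the pivot: round, 12.5 mm diameter. With this hole on the pin the guide is turned by about 0.6 rad.
- knob (a point): Centre of the black ball knob, 30 mm diameter, on a 12 mm stem: the stay's handle, 205 mm from the pivot and 33 mm above the underside (83 mm above the table while the bar lies flat).
- bottle0: Amber bottle with brass cap, 60 mm diameter, 150 mm tall with its cap, loose bystander. Origin under its centre.
- bottle1: The same with a paper label, loose bystander. Origin under its centre.
- carton: Upright closed carton 65 x 65 x 130 mm with a dark band, loose bystander. Origin under its centre.
Not all that is in view belongs to the job. Several things have the shape of the pin_block; the one meant has the colours described above.

How it is judged:
By the outcome, as a careful person would: the job done as asked, in the order asked, and still so for the second after the job is handed in, with the robot touching nothing.
It also fails if it takes over 58 s, if anything falls off the work surface, if the arm or the gripper's body presses on something with over 40 N, if the wrist force passes 120 N, or if a joint passes its speed limit or range.

ROBOT

A 6-joint arm with a two-finger parallel gripper is mounted at the origin on the work surface. World frame = base frame: x ahead of the robot, y to its left, z up, the work surface at z = 0. Lengths are in m, angles in rad, forces in N, time in s.
With the tool pointing down it reaches from about 0.35 to 0.975 m from the base axis. Payload 4.9 kg.
Tool frame: the origin (TCP) lies at the very end of the fingers, on their centre line; the grasp point (between the pads) lies 19 mm behind it; x points along the fingers, y is the direction in which the jaws open and shut, and the axes are right-handed (so a half turn about x gives the same grasp; the last joint's range is limited). The gripper opens to 85 mm and grips with 20 to 120 N. Pads are 22 mm wide; open, the fingers measure 114 mm over their backs; the gripper's body (76 mm by 85 mm) begins 54 mm behind the grasp point. The pads swing forward as they close: fully open they stand 13 mm farther back than shut.
Start: joints at [1.076, 0.053, 1.613, -0, 1.476, -0.119], TCP at [0.229, 0.581, 0.231] pointing down, gripper open.
Joint ranges: [-3.01, 3.01], [-1.01, 2.22], [0.06, 2.58], [-1.02, 4.17], [0.09, 2.62], [-3.14, 3.14]. Speed limits (rad/s): [2.57, 2.57, 3.14, 3.14, 3.14, 3.14].

INTERFACE

Orientations are given as a rotation vector (axis times angle).
In Python, from station import ctrl, get_image, calibration, finish_job, search_frame, cut_out, mark_of gives the robot as it stands. The module is installed in compiled form; this text tells all that it offers.
- The arm moves only by the tool arm_command, never from a script. Its argument "plan" is a list that holds one entry, the list of rows, each a list of 7 numbers: the shift along the tool's x, y, z in m, then the turn, a rotation vector about the tool's x, y, z in degrees, then the finger opening in m, from 0 to 0.0854. A call has 1 to 20 rows; each row shifts and turns the pose as measured when the row begins, along the tool's axes as they then stand; what a row does not reach is not made up. A row lasts 1/12 s, in which the tool goes at most 41.7 mm and 7.16 degrees, less where a joint would pass 70% of its speed; a pose out of reach is approached as far as the arm can. A call with a gripper value outside its range is refused whole. The fingers move at their own pace and stop on an object; "squeeze" is the grip in N (left out, the last holds). Time passes only in rows, so rows that do not move let the fingers close. It gives the time, the measured TCP pose, the force and the opening at its end, in the units of the state.
- ctrl.get_obs(): the state, without advancing time (a new reading comes with each control period).
- get_image(name): name is "scene" or "top" or "wrist"; returns the picture (420x560x3 uint8, red, green, blue); there is no depth.
- calibration(name): a dict with "fx", "fy", "cx", "cy" (pixels), "cam_to_world" (4x4, takes a point from camera to world coordinates); the wrist camera has in their place "hand_eye" (4x4, takes a point from camera to tool coordinates, whose origin is the TCP and whose axes are the tool frame's). Camera axes: x right, y down, z forward; pixel columns grow to the right and rows downward; lengths in m; the calibration is good to about 2 mm. A picture is of the moment at which its call begins: read the wrist's pose just before it. calibration takes no time and is no camera call.
- finish_job(): hands the job in, once; it reports no verdict.
Trained networks look in the newest picture that a camera, given by its name, has taken for a name from the list of things; names that differ only in an ending like _2 or _b are one class to them, and where a whole thing is asked for, a point or a joint stands for the part that bears it (a point fixed in the world has none). Each returns a list of dicts, best first, with "conf" (0 to 1); they miss things now and then, are a little off and sometimes report something else, mostly with a low value. They report only what shows in the picture. A call takes as long as a camera call. They do not tell look-alikes from the thing itself.
- search_frame(camera, thing): "at" ([x, y, z] in m, in the coordinates of the camera as it stood for that picture, good to about 4 mm: the middle of the surface that is visible of it).
- cut_out(camera, thing): "mask" (420x560 bool, what is visible of it).
- mark_of(camera, thing): "at" ([x, y, z] in m, in the coordinates of the camera as it stood for that picture, good to about 4 mm: a listed point, or the origin of a listed thing).
The state is a dict: "t": time; "q": joint angles; "dq": joint speeds; "effort": joint torques, N m; "tool_pos": TCP position; "tool_rot": TCP orientation; "contact_force": force on the tool from outside, world axes, zero at the start; "wrist_torque": the same for the moment, N m; "opening": finger opening in m.
Only numpy, scipy, OpenCV 4.12 (cv2) and the standard library are available. Lean on these libraries where they do the work, as an engineer would, in place of code of your own. Each camera call takes 0.05 s, during which the arm holds its last target. There are 200 camera calls.

## Working session

There is one attempt and no reset: what is moved stays moved. The work goes in short steps, Python scripts to look and compute and a tool call to move; the robot and the scene stay as the last step left them, time stands still between calls to the robot, and variables do not carry over. Pictures are saved under pics/ and viewed, about 8 in all and at most 12, crops included, and the job is handed in when it is done.

Besides the shell and the picture viewer there is one more tool, called after "Emit:" as name(argument=value, ...), one argument or row to a line, values as JSON. arm_command: Moves the arm, as the interface text tells. Its arguments: {"type":"object","properties":{"plan":{"type":"array","items":{"type":"array","items":{"type":"array","items":{"type":"number"}}}},"squeeze":{"type":"number"}},"required":["plan"]}

```bash
mkdir -p pics; cat > h.py <<'E'
import numpy as np, cv2
from scipy.spatial.transform import Rotation as R
from station import ctrl, get_image, calibration, finish_job, search_frame, cut_out, mark_of
np.set_printoptions(precision=4,suppress=True)
def T(o=None):
    o=o or ctrl.get_obs(); M=np.eye(4); M[:3,:3]=R.from_rotvec(o["tool_rot"]).as_matrix(); M[:3,3]=o["tool_pos"]; return M
def c2w(n):
    c=calibration(n); return c["cam_to_world"] if n!="wrist" else T()@np.array(c["hand_eye"])
def snap(n,f):
    im=get_image(n); cv2.imwrite("pics/"+f,im[:,:,::-1]); return im
def w(n,p): return (np.array(c2w(n))@np.r_[p,1])[:3]
def px(n,p):
    c=calibration(n); q=np.linalg.inv(c2w(n))@np.r_[p,1]; return np.array([c["fx"]*q[0]/q[2]+c["cx"],c["fy"]*q[1]/q[2]+c["cy"]])
def ray(n,u,v,z):
    c=calibration(n); M=np.array(c2w(n)); d=M[:3,:3]@np.array([(u-c["cx"])/c["fx"],(v-c["cy"])/c["fy"],1]); o=M[:3,3]; return o+d*(z-o[2])/d[2]
E
python3 - <<'E'
from h import *
ims=[]
for n in("top","scene"):
    ims.append(snap(n,n+"0.png"))
    for t in("slot","pin_block","hinge_post","guide","stay_bar","start_slot","end_hole","knob","bottle0","carton"):
        for d in mark_of(n,t)[:4]: print(n,t,round(d["conf"],2),w(n,d["at"]),px(n,w(n,d["at"])).round())
o=ctrl.get_obs();print(o["t"],o["tool_pos"],o["tool_rot"],o["opening"]);print(T())
E
```

```text
top slot 0.88 [0.3698 0.1082 0.0464] [234. 301.]
top slot 0.65 [ 0.5401 -0.0584  0.0488] [307. 229.]
top slot 0.61 [ 0.3741 -0.0615  0.0446] [307. 301.]
top slot 0.57 [ 0.5342 -0.0581  0.0446] [307. 231.]
top pin_block 0.75 [ 0.3757  0.1076 -0.0071] [237. 298.]
top pin_block 0.74 [ 0.3709 -0.0628 -0.003 ] [307. 301.]
top pin_block 0.73 [ 0.5347 -0.0629 -0.003 ] [308. 233.]
top hinge_post 0.82 [ 0.7088 -0.0972 -0.0011] [323. 164.]
top guide 0.63 [ 0.7111 -0.092  -0.0027] [321. 164.]
top stay_bar 0.74 [0.5206 0.0284 0.048 ] [270. 236.]
top stay_bar 0.71 [ 0.5493 -0.1312  0.0464] [338. 226.]
top start_slot 0.73 [ 0.5387 -0.0632  0.0465] [309. 230.]
top end_hole 0.87 [0.5184 0.0275 0.0474] [270. 237.]
top knob 0.63 [0.5073 0.0692 0.0791] [251. 241.]
top bottle0 0.66 [ 0.6434 -0.3533 -0.0008] [426. 192.]
top bottle0 0.58 [ 0.6497  0.0417 -0.0023] [267. 187.]
top carton 0.58 [0.5065 0.0692 0.0822] [251. 241.]
top carton 0.56 [ 0.5501  0.2249 -0.0028] [192. 225.]
scene slot 0.83 [ 0.3784 -0.0653  0.0427] [320. 168.]
scene slot 0.74 [ 0.54   -0.0608  0.042 ] [282. 206.]
scene slot 0.7 [0.373
[... 449 characters left out ...]
ar 0.68 [ 0.5539 -0.1321  0.0494] [258. 192.]
scene start_slot 0.69 [ 0.5395 -0.0603  0.0468] [282. 205.]
scene start_slot 0.56 [0.5207 0.0251 0.0502] [312. 218.]
scene end_hole 0.55 [0.5166 0.0271 0.0485] [314. 218.]
scene knob 0.58 [0.5102 0.0677 0.083 ] [329. 218.]
scene knob 0.37 [ 0.6414 -0.3575 -0.0005] [180. 179.]
scene bottle0 0.83 [0.6482 0.0449 0.0019] [284. 266.]
scene bottle0 0.78 [ 0.6383 -0.3572  0.0015] [181. 178.]
scene carton 0.79 [0.5575 0.227  0.0011] [366. 286.]
1.1 [0.2294 0.5814 0.2313] [ 0.2948  1.5506 -0.2949] 0.08507847584400036
[[-0.      0.3671  0.9302  0.2294]
 [-0.      0.9302 -0.3671  0.5814]
 [-1.     -0.0001 -0.      0.2313]
 [ 0.      0.      0.      1.    ]]
```

View pics/top0.png

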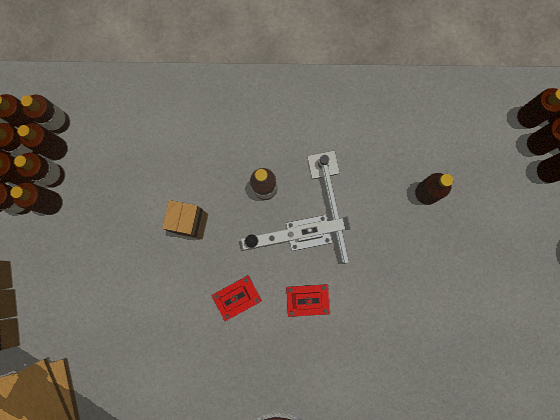

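View pics/scene0.png

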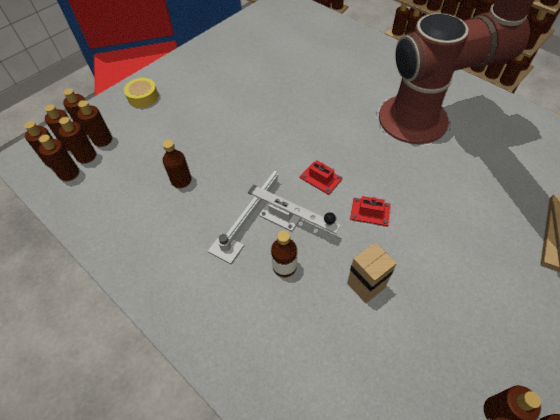

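The two pictures show the steel block under the bar at top (310,230), with two red look-alikes at (236,298) and (307,300). The knob is at top (251,241), the hinge at (323,160), bottle1 at (263,182) and bottle0 at (434,188). I'll fit the block frame and move toward the knob.

Emit:
arm_command(
  plan=[
    [[0,-0.025,0.03,0,0,0,0.085],[0,-0.025,0.03,0,0,0,0.085],[0,-0.025,0.03,0,0,0,0.085],[0,-0.025,0.03,0,0,0,0.085],[0,-0.025,0.03,0,0,0,0.085],[0,-0.025,0.03,0,0,0,0.085],[0,-0.025,0.03,0,0,0,0.085],[0,-0.025,0.03,0,0,0,0.085],[0,-0.025,0.03,0,0,0,0.085],[0,-0.025,0.03,0,0,0,0.085],[0,-0.025,0.03,0,0,0,0.085],[0,-0.025,0.03,0,0,0,0.085],[0,-0.025,0.03,0,0,0,0.085],[0,0,0,7,0,0,0.085],[0,0,0,7,0,0,0.085],[0,0,0,7,0,0,0.085],[0,0,0,7,0,0,0.085],[0,0,0,7,0,0,0.085],[0,0,0,7,0,0,0.085],[0,0,0,7,0,0,0.085]],
  ],
)

```text
t: 2.77
tool_pos: [0.485, 0.1136, 0.2329]
tool_rot: [0.966, 1.342, -0.955]
contact_force: [-0.3, 0.6, 0.0]
opening: 0.085
```

```bash
cat >> h.py <<'E'
def fit(B,W):  # rigid 2D block->world
    B=np.array(B);W=np.array(W)[:,:2];b=B.mean(0);v=W.mean(0)
    x=(B-b)@[1,1j];y=(W-v)@[1,1j];a=np.angle((np.conj(x)*y).sum())
    Rm=np.array([[np.cos(a),-np.sin(a)],[np.sin(a),np.cos(a)]]);return a,v-Rm@b,(W-v)-(B-b)@Rm.T
E
python3 - <<'E'
from h import *
B=[[0,0],[0,0],[.16,-.07],[.16,-.07],[0,.09],[0,.09],[0,.135],[0,.135],[0,0],[0,0]]
W=[[.5371,-.0582],[.54,-.0608],[.7088,-.0972],[.7108,-.0978],[.5184,.0275],[.5166,.0271],[.5073,.0692],[.5102,.0677],[.5353,-.062],[.5359,-.0616]]
a,t,r=fit(B,W);print(a,np.degrees(a),t);print(r*1000)
print(np.array(calibration("wrist")["hand_eye"]),calibration("wrist")["fx"])
o=ctrl.get_obs();print(o["t"],o["q"],o["contact_force"]);print(T())
im=snap("wrist","w0.png")
for tt in("slot","start_slot","end_hole","knob","stay_bar","pin_block"):
    for d in mark_of("wrist",tt)[:3]: print(tt,round(d["conf"],2),w("wrist",d["at"]),px("wrist",w("wrist",d["at"])).round())
E
```

```text
0.21173638151013516 12.131601029902585 [ 0.5373 -0.0616]
[[-0.1695  3.4427]
 [ 2.7305  0.8427]
 [ 0.3926 -0.7458]
 [ 2.3926 -1.3458]
 [ 0.0447  1.1527]
 [-1.7553  0.7527]
 [-1.5982 -1.1424]
 [ 1.3018 -2.6424]
 [-1.9695 -0.3573]
 [-1.3695  0.0427]]
[[ 0.0017 -0.2912  0.9566 -0.1418]
 [ 1.      0.0003 -0.0017  0.0016]
 [ 0.0002  0.9566  0.2912 -0.0746]
 [ 0.      0.      0.      1.    ]] 366.6550732650533
2.7667 [ 0.0798 -0.2659  1.9048  0.0013  1.4935 -0.2522] [-0.3494  0.5507  0.0457]
[[ 0.009   0.9454  0.3259  0.485 ]
 [ 0.002   0.3259 -0.9454  0.1136]
 [-1.      0.0092  0.001   0.2329]
 [ 0.      0.      0.      1.    ]]
slot 0.84 [0.3762 0.1086 0.0445] [165. 150.]
slot 0.71 [ 0.3739 -0.0618  0.0441] [122. 307.]
slot 0.7 [ 0.5402 -0.0638  0.0474] [275. 356.]
start_slot 0.71 [ 0.5365 -0.065   0.0505] [271. 358.]
end_hole 0.6 [0.518  0.0274 0.0495] [284. 277.]
knob 0.57 [0.5079 0.0664 0.0823] [288. 253.]
pin_block 0.84 [ 0.5418 -0.0613 -0.001 ] [278. 327.]
pin_block 0.65 [ 0.3737 -0.0623 -0.0021] [138. 286.]
pin_block 0.6 [ 0.3763  0.1073 -0.0041] [179. 145.]
```

View pics/w0.png

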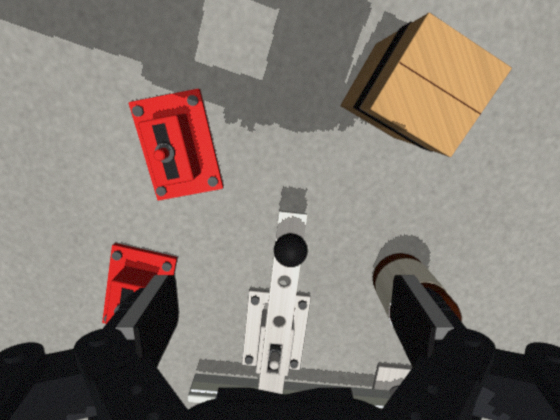

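The wrist view shows the knob at (290,249), the end hole at (284,281), the middle hole at (279,321), and the start slot with the pin near (274,365). I'll zoom in to place the pin.

```bash
python3 - <<'E'
from h import *
im=cv2.imread("pics/w0.png")[230:400,220:340]
cv2.imwrite("pics/w0c.png",cv2.resize(im,None,fx=4.5,fy=3.5,interpolation=cv2.INTER_CUBIC))
for z in(.055,.065):print(px("wrist",[.5373,-.0616,z]))
a=.2117;t=np.array([.5373,-.0616]);Rm=np.array([[np.cos(a),-np.sin(a)],[np.sin(a),np.cos(a)]])
for y in(-.011,0,.011): print(y,px("wrist",np.r_[t+Rm@[0,y],.065]))
for y in(-.018,.018,.045,.09): print(y,px("wrist",np.r_[t+Rm@[0,y],.055]))
E
```

```text
[272.9225 358.3913]
[272.7041 365.0717]
-0.011 [271.4246 373.9852]
0 [272.7041 365.0717]
0.011 [274.0057 356.0044]
-0.018 [270.8887 372.6292]
0.018 [275.0127 343.7592]
0.045 [278.2587 321.0352]
0.09 [283.9859 280.9416]
```

View pics/w0c.png

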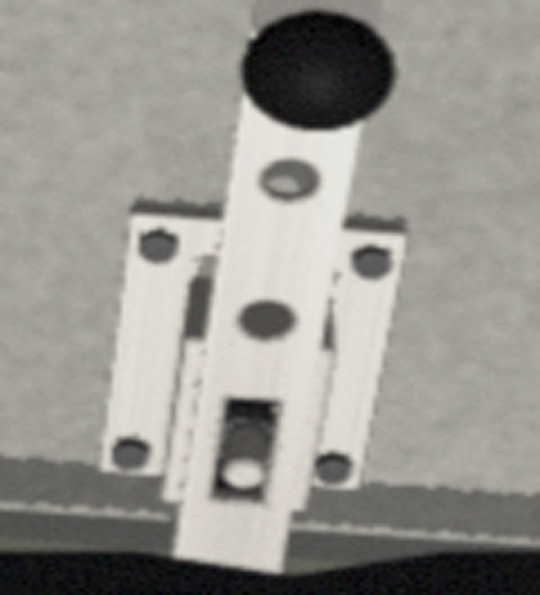

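Pin offset p is about 0 (pixel row 365.1, predicted 365.1 for the slot centre). I'll move over the knob.

Emit:
arm_command(
  plan=[
    [[0,0,0,7,0,0,0.085],[0,0.008,0.024,0,0,0,0.085],[0,0.007,0.024,0,0,0,0.085],[0.035,0,0,0,0,0,0.085],[0,0,0,0,0,0,0.085]],
  ],
)

```text
t: 3.53
tool_pos: [0.511, 0.0696, 0.1978]
tool_rot: [1.051, 1.298, -1.037]
contact_force: [-1.4, 0.9, -3.5]
opening: 0.0851
```

```bash
python3 - <<'E'
from h import *
im=get_image("wrist");print(T(),ctrl.get_obs()["t"])
for d in mark_of("wrist","knob")[:2]: print(d["conf"],w("wrist",d["at"]))
# black ball: dark blob near prediction
p=px("wrist",[.510,.070,.083]);print(p)
m=(im.max(2)<60).astype(np.uint8);n,l,s,c=cv2.connectedComponentsWithStats(m)
for i in range(1,n):
    if s[i,4]>150 and np.hypot(*(c[i]-p))<60: print(c[i],s[i],ray("wrist",*c[i],.083))
d=np.array([.510,.0704,.0615])-T()[:3,3];print(T()[:3,:3].T@d)
E
```

```text
[[ 0.0187  0.9756  0.2189  0.5137]
 [ 0.0019  0.2189 -0.9757  0.0696]
 [-0.9998  0.0186  0.0022  0.203 ]
 [ 0.      0.      0.      1.    ]] 3.5833
0.64 [0.5154 0.0688 0.0919]
[272.3437 201.8797]
[277.4125 205.8025] [ 258  187   40   39 1200] [0.5144 0.0678 0.083 ]
[ 0.1441 -0.0082 -0.002 ]
```

Emit:
arm_command(
  plan=[
    [[0,0,0,0,0,0,0.085],[0,0,0,0,0,0,0.085]],
  ],
)

```text
t: 3.8
tool_pos: [0.5165, 0.0706, 0.2095]
tool_rot: [1.056, 1.285, -1.024]
contact_force: [0.2, -0.3, -0.7]
opening: 0.085
```

```bash
cat >> h.py <<'E'
def knob(z=.083,near=None):
    im=get_image("wrist");p=px("wrist",near)
    m=(im.max(2)<60).astype(np.uint8);n,l,s,c=cv2.connectedComponentsWithStats(m)
    return [(c[i],s[i],ray("wrist",*c[i],z)) for i in range(1,n) if s[i,4]>150 and np.hypot(*(c[i]-p))<60]
E
python3 - <<'E'
from h import *
M=T();print(M,ctrl.get_obs()["q"],ctrl.get_obs()["dq"])
print(knob(.083,[.510,.07,.083]));M=T();print(M[:3,3]);
d=np.array([.510,.0704,.0615])-M[:3,3];print(M[:3,:3].T@d)
E
```

```text
[[ 0.0278  0.9749  0.2208  0.5165]
 [ 0.0023  0.2208 -0.9753  0.0706]
 [-0.9996  0.0276  0.0039  0.2095]
 [ 0.      0.      0.      1.    ]] [-0.0083 -0.2037  1.8923  0.0026  1.4253 -0.2313] [ 0.0071 -0.0159 -0.0302  0.0007  0.0108 -0.003 ]
[(array([267.324 , 200.9147]), array([ 249,  182,   38,   38, 1102], dtype=int32), array([0.5089, 0.0695, 0.083 ]))]
[0.5169 0.0707 0.2101]
[ 0.1483 -0.0111 -0.0018]
```

Emit:
arm_command(
  plan=[
    [[0.02,-0.01,-0.001,0,0,-1.6,0.085],[0.02,0,0,0,0,0,0.085],[0.02,0,0,0,0,0,0.085],[0.02,0,0,0,0,0,0.085],[0.01,0,0,0,0,0,0.085]],
  ],
)

```text
t: 4.27
tool_pos: [0.5111, 0.0708, 0.1239]
tool_rot: [1.042, 1.293, -1.034]
contact_force: [0.1, -1.2, -0.8]
opening: 0.085
```

```bash
python3 - <<'E'
from h import *
M=T();print(M,ctrl.get_obs()["dq"])
print(knob(.083,[.510,.07,.083]));M=T();print(M)
d=np.array([.5095,.070,.0615])-M[:3,3];print(M[:3,:3].T@d)
E
```

```text
[[ 0.014   0.9743  0.2247  0.5111]
 [-0.0049  0.2248 -0.9744  0.0708]
 [-0.9999  0.0126  0.008   0.1239]
 [ 0.      0.      0.      1.    ]] [ 0.0069  0.1298  0.0809 -0.0016 -0.2237  0.0004]
[(array([275.6774, 245.3867]), array([ 249,  219,   54,   54, 2263], dtype=int32), array([0.5072, 0.0704, 0.083 ]))]
[[ 0.0111  0.9744  0.2246  0.5101]
 [-0.0049  0.2247 -0.9744  0.0707]
 [-0.9999  0.0097  0.0072  0.1223]
 [ 0.      0.      0.      1.    ]]
[ 0.0608 -0.0013  0.0002]
```

Emit:
arm_command(
  plan=[
    [[0.02,-0.001,0,0,0,-0.5,0.085],[0.02,0,0,0,0,0,0.085],[0.012,0,0,0,0,0,0.085],[0.006,0,0,0,0,0,0.085],[0,0,0,0,0,0,0.085]],
  ],
)

```text
t: 4.73
tool_pos: [0.5105, 0.0709, 0.0643]
tool_rot: [1.036, 1.3, -1.041]
contact_force: [0.4, -0.1, -0.0]
opening: 0.0849
```

```bash
python3 - <<'E'
from h import *
M=T();print(M)
for k in range(2):print(knob(.083,[.510,.07,.083]),T()[:3,3])
E
```

```text
[[ 0.0043  0.974   0.2264  0.5105]
 [-0.0073  0.2265 -0.974   0.0709]
 [-1.      0.0025  0.0081  0.0643]
 [ 0.      0.      0.      1.    ]]
[(array([275.2819, 306.7963]), array([ 238,  267,   76,   80, 4683], dtype=int32), array([0.509 , 0.0693, 0.083 ]))] [0.5109 0.0709 0.065 ]
[(array([274.2457, 305.497 ]), array([ 237,  266,   76,   79, 4628], dtype=int32), array([0.5093, 0.0693, 0.083 ]))] [0.5116 0.0709 0.0659]
```

Emit:
arm_command(
  plan=[
    [[0.004,-0.0015,0.001,0,0,0,0.04],[0.001,0,0,0,0,0,0.02],[0,0,0,0,0,0,0.02],[0,0,0,0,0,0,0.02],[0,0,0,0,0,0,0.02],[0,0,0,0,0,0,0.02]],
  ],
  squeeze=45,
)

```text
t: 5.33
tool_pos: [0.5128, 0.0693, 0.0652]
tool_rot: [1.039, 1.293, -1.035]
contact_force: [-1.4, -0.3, 0.5]
opening: 0.0274
```

```bash
python3 - <<'E'
from h import *
print(T(),ctrl.get_obs()["wrist_torque"])
E
```

```text
[[ 0.0129  0.9739  0.2265  0.5128]
 [-0.0076  0.2266 -0.974   0.0693]
 [-0.9999  0.0108  0.0104  0.0652]
 [ 0.      0.      0.      1.    ]] [-0.065   0.2324  0.0181]
```

The opening is 27.4 mm on a 30 mm ball, so the grip is about 6 mm above the ball's equator. I'll regrip lower.

Emit:
arm_command(
  plan=[
    [[0,0,0,0,0,0,0.05],[0,0,0,0,0,0,0.05],[0.004,0,0,0,0.6,-0.6,0.05],[0.004,-0.001,0,0,0,0,0.05],[0.001,0,0,0,0,0,0.05],[0.001,0,0,0,0,0,0.02],[0.0005,0,0,0,0,0,0.02],[0.0005,0,0,0,0,0,0.02],[0.0005,0,0,0,0,0,0.02]],
  ],
)

```text
t: 6.08
tool_pos: [0.5123, 0.0692, 0.053]
tool_rot: [1.041, 1.31, -1.039]
contact_force: [-1.2, 0.9, 2.2]
opening: 0.028
```

```bash
python3 - <<'E'
from h import *
print(T(),ctrl.get_obs()["wrist_torque"])
E
```

```text
[[-0.0002  0.9741  0.2263  0.5123]
 [ 0.0017  0.2263 -0.9741  0.0692]
 [-1.      0.0002 -0.0017  0.053 ]
 [ 0.      0.      0.      1.    ]] [ 0.028   0.1861 -0.0169]
```

Emit:
arm_command(
  plan=[
    [[0,0,0,0,0,0,0.045],[0,0,0,0,0,0,0.045],[-0.004,0,0,0,0,0,0.04],[0,-0.001,0,0,0,0,0.02],[0,0,0,0,0,0,0.02],[0,0,0,0,0,0,0.02],[0,0,0,0,0,0,0.02]],
  ],
)

```text
t: 6.67
tool_pos: [0.5118, 0.0689, 0.0576]
tool_rot: [1.041, 1.308, -1.037]
contact_force: [-0.4, 0.2, -0.3]
opening: 0.0279
```

```bash
python3 - <<'E'
from h import *
print(T(),ctrl.get_obs()["wrist_torque"])
E
```

```text
[[ 0.0018  0.974   0.2267  0.5118]
 [ 0.0013  0.2267 -0.974   0.0689]
 [-1.      0.0021 -0.0009  0.0576]
 [ 0.      0.      0.      1.    ]] [0.0182 0.0041 0.0668]
```

Emit:
arm_command(
  plan=[
    [[-0.0107,0,0.0007,0,3,0,0.02],[-0.0107,0,0.0007,0,3,0,0.02],[-0.0107,0,0.0007,0,3,0,0.02],[-0.0107,0,0.0007,0,3,0,0.02]],
  ],
)

```text
t: 7.0
tool_pos: [0.5106, 0.065, 0.098]
tool_rot: [1.172, 1.488, -0.941]
contact_force: [1.0, -1.0, -2.2]
opening: 0.028
```

```bash
cat >> h.py <<'E'
A=.2117;O=np.array([.5395,-.0616])
Rb=np.array([[np.cos(A),-np.sin(A),0],[np.sin(A),np.cos(A),0],[0,0,1]])
def st():
    o=ctrl.get_obs();M=T(o);b=Rb.T@(M[:3,3]-np.r_[O,0]);Z=Rb.T@M[:3,:3]
    print("t",round(o["t"],2),"TCP block mm",(b*1000).round(1),"pitch",np.degrees(np.arctan2(-Z[2,2]*-1,-Z[1,2])).round(2) ,"yaw",np.degrees(np.arctan2(Z[1,1],Z[0,1])).round(2),"roll",np.degrees(Z[2,1]).round(2),"F(block)",(Rb.T@o["contact_force"]).round(1),"tq",o["wrist_torque"].round(2) if hasattr(o["wrist_torque"],"round") else o["wrist_torque"],"open",round(o["opening"],4))
    return b,Z
E
python3 - <<'E'
from h import *
b,Z=st();print(Z)
E
```

```text
t 7.0 TCP block mm [ -1.6 129.8  98. ] pitch -12.55 yaw 1.36 roll -0.04 F(block) [ 0.7 -1.2 -2.2] tq [-0.25 -0.24  0.02] open 0.028
[[-0.0058  0.9997  0.023 ]
 [ 0.2171  0.0237 -0.9759]
 [-0.9761 -0.0007 -0.2172]]
```

Emit:
arm_command(
  plan=[
    [[-0.012,0,0.0007,0,3,0,0.02],[-0.0107,0,0.0007,0,3,0,0.02],[-0.0107,0,0.0007,0,3,0,0.02],[-0.0107,0,0.0007,0,3,0,0.02],[0,0,0,0,0,0,0.02]],
  ],
)

```text
t: 7.42
tool_pos: [0.5157, 0.0477, 0.1421]
tool_rot: [1.312, 1.656, -0.83]
contact_force: [0.4, 0.3, -1.3]
opening: 0.0276
```

```bash
python3 - <<'E'
from h import *
b,Z=st();snap("scene","s1.png")
for n in("end_hole","stay_bar","knob"):
  for d in mark_of("scene",n)[:2]: print(n,d["conf"],w("scene",d["at"]))
im=cv2.imread("pics/s1.png")[130:300,180:400];cv2.imwrite("pics/s1c.png",cv2.resize(im,None,fx=3.4,fy=3.4))
E
```

```text
t 7.42 TCP block mm [ -0.3 111.9 142.1] pitch -25.09 yaw 1.25 roll 0.24 F(block) [ 0.4  0.2 -1.3] tq [-0.25 -0.21 -0.02] open 0.0276
end_hole 0.73 [0.524  0.0144 0.1154]
stay_bar 0.56 [ 0.5524 -0.1304  0.0475]
knob 0.88 [0.5175 0.0383 0.1655]
```

View pics/s1c.png

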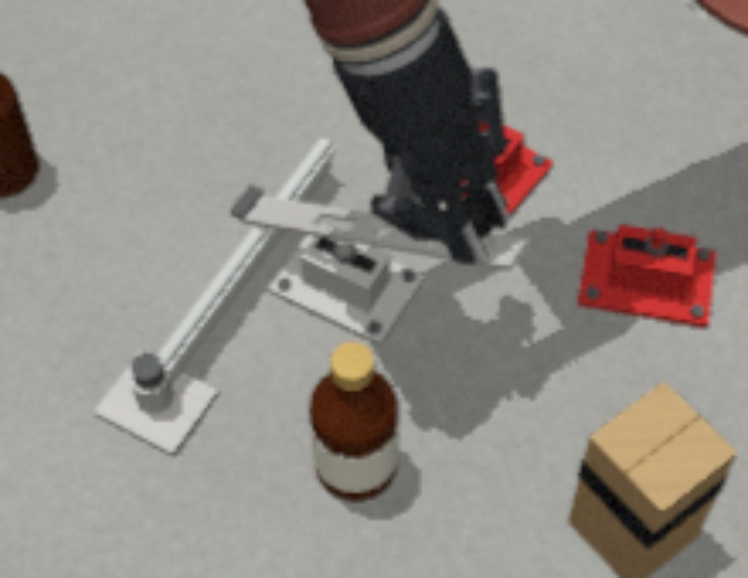

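The scene view shows the bar lifted clear, with the pin visible at crop (345,250) and the guide not moved. Now I'll swing it in two halves.

Emit:
arm_command(
  plan=[
    [[-0.004,-0.0005,0.0085,-0.5,0,-0.23,0.02],[-0.004,-0.0005,0.0085,-0.5,0,-0.23,0.02],[-0.004,-0.0005,0.0085,-0.5,0,-0.23,0.02],[-0.004,-0.0005,0.0085,-0.5,0,-0.23,0.02],[-0.004,-0.0005,0.0085,-0.5,0,-0.23,0.02]],
  ],
)

```text
t: 8.03
tool_pos: [0.5212, 0.0045, 0.1383]
tool_rot: [1.253, 1.694, -0.798]
contact_force: [-1.7, 0.1, -0.4]
opening: 0.0276
```

```bash
python3 - <<'E'
from h import *
b,Z=st();print(Z)
E
```

```text
t 8.03 TCP block mm [ -4.   68.5 138.3] pitch -25.3 yaw 4.79 roll -0.16 F(block) [-1.7  0.5 -0.4] tq [-0.11 -0.21 -0.04] open 0.0276
[[-0.0381  0.9965  0.0744]
 [ 0.4244  0.0835 -0.9016]
 [-0.9047 -0.0028 -0.4261]]
```

Emit:
arm_command(
  plan=[
    [[-0.0048,-0.0008,0.0079,-1.07,0,-0.5,0.02],[-0.0048,-0.001,0.0079,-1.07,0,-0.5,0.02],[-0.0048,-0.0012,0.0079,-1.07,0,-0.5,0.02],[-0.0048,-0.0014,0.0079,-1.07,0,-0.5,0.02],[-0.0048,-0.0016,0.0079,-1.07,0,-0.5,0.02],[0,0,0,0,0,0,0.02]],
  ],
)

```text
t: 8.53
tool_pos: [0.5342, -0.0489, 0.1433]
tool_rot: [1.152, 1.743, -0.728]
contact_force: [2.4, 0.3, -1.1]
opening: 0.0278
```

```bash
python3 - <<'E'
from h import *
b,Z=st();print(Z)
def mk(c,n):
  for d in mark_of(c,n)[:1]: p=w(c,d["at"]);print(c,n,round(d["conf"],2),p,"block",(Rb.T@(p-np.r_[O,0])*1000).round(1))
for c in("scene","top","wrist"):
  snap(c,c+"2.png")
  for n in("end_hole","stay_bar","knob","guide"): mk(c,n)
a=cv2.imread("pics/scene2.png")[130:300,180:400];a=cv2.resize(a,(440,340))
b=cv2.imread("pics/top2.png")[140:290,200:390];b=cv2.resize(b,(430,340))
cv2.imwrite("pics/st2.png",cv2.resize(np.hstack([a,b[:, :360]]),None,fx=1,fy=1))
E
```

```text
t 8.53 TCP block mm [ -2.5  13.5 143.3] pitch -25.6 yaw 11.05 roll 0.13 F(block) [ 2.4 -0.3 -1.1] tq [-0.14 -0.58  0.12] open 0.0278
[[-0.0795  0.9815  0.1744]
 [ 0.418   0.1916 -0.888 ]
 [-0.905   0.0023 -0.4255]]
scene end_hole 0.93 [ 0.5496 -0.0806  0.1165] block [  5.9 -20.6 116.5]
scene stay_bar 0.64 [ 0.6035 -0.2167  0.0488] block [  30.  -165.    48.8]
scene knob 0.77 [ 0.5388 -0.0583  0.1626] block [  0.    3.4 162.6]
scene guide 0.58 [ 0.706  -0.0985 -0.0022] block [155.  -71.1  -2.2]
top end_hole 0.77 [ 0.5506 -0.0821  0.1106] block [  6.6 -22.4 110.6]
top knob 0.83 [ 0.5342 -0.0548  0.1623] block [ -3.7   7.7 162.3]
top guide 0.68 [ 0.7087 -0.0933 -0.0028] block [158.8 -66.6  -2.8]
wrist end_hole 0.9 [ 0.55   -0.081   0.1128] block [  6.2 -21.2 112.8]
wrist knob 0.68 [ 0.5364 -0.057   0.1627] block [ -2.    5.2 162.7]
```

View pics/st2.png

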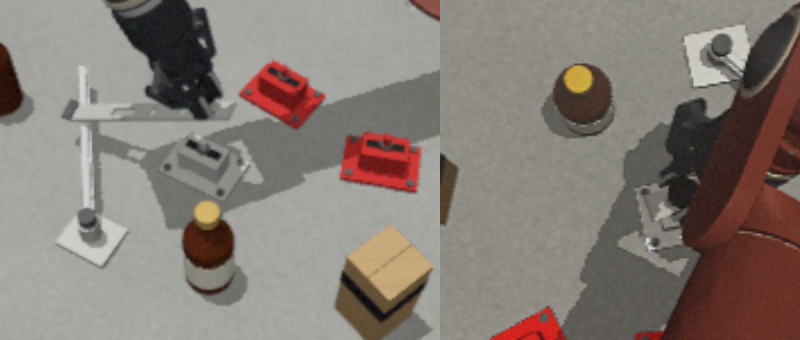

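View pics/wrist2.png

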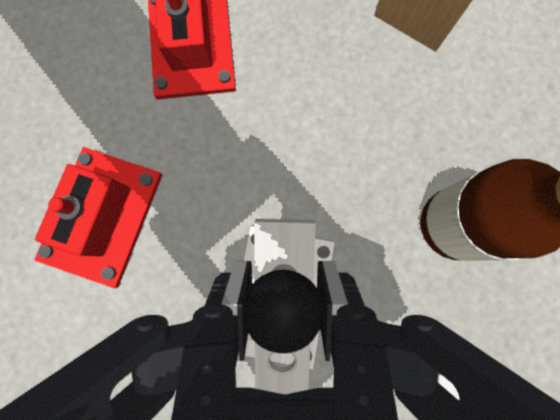

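The scene view shows the guide swung open past the target, by about 0.05 rad according to the tool pose. The bottle is clear and the pin is free. I'll pull back about 7 mm and lower to about 8°.

Emit:
arm_command(
  plan=[
    [[0.0015,0.0002,-0.0033,0.3,0,0.15,0.02],[0.0015,0.0002,-0.0033,0.3,0,0.15,0.02],[0,0,0,0,0,0,0.02],[0.0107,0,0,0,-3,0,0.02],[0.0107,0,0,0,-3,0,0.02],[0.0107,0,0,0,-3,0,0.02]],
  ],
)

```text
t: 9.78
tool_pos: [0.5268, -0.0299, 0.1143]
tool_rot: [1.077, 1.601, -0.811]
contact_force: [0.9, -0.6, -0.9]
opening: 0.0281
```

```bash
python3 - <<'E'
from h import *
b,Z=st();print(Z)
E
```

```text
t 9.78 TCP block mm [ -5.8  33.7 114.3] pitch -16.15 yaw 10.1 roll 0.12 F(block) [ 0.7 -0.8 -0.9] tq [-0.1  -0.39  0.18] open 0.0281
[[-0.0462  0.9845  0.1691]
 [ 0.2702  0.1753 -0.9467]
 [-0.9617  0.002  -0.2741]]
```

Emit:
arm_command(
  plan=[
    [[0.0095,0,0,0,-2.7,0,0.02],[0.0095,0,0,0,-2.7,0,0.02],[0.006,0,0,0,-1.7,0,0.02],[0,0,0,0,0,0,0.02]],
  ],
)

```text
t: 10.12
tool_pos: [0.522, -0.0218, 0.0876]
tool_rot: [1.001, 1.495, -0.863]
contact_force: [-0.0, 0.2, -0.9]
opening: 0.0282
```

```bash
python3 - <<'E'
from h import *
b,Z=st();print(Z)
snap("scene","s3.png")
im=cv2.imread("pics/s3.png")[160:240,200:320];cv2.imwrite("pics/s3c.png",cv2.resize(im,None,fx=6,fy=6,interpolation=cv2.INTER_CUBIC))
E
```

```text
t 10.12 TCP block mm [-8.8 42.6 87.6] pitch -8.64 yaw 10.25 roll -0.02 F(block) [ 0.   0.2 -0.9] tq [-0.   -0.26  0.19] open 0.0282
[[-0.0267  0.984   0.176 ]
 [ 0.1455  0.178  -0.9732]
 [-0.989  -0.0004 -0.1479]]
```

View pics/s3c.png

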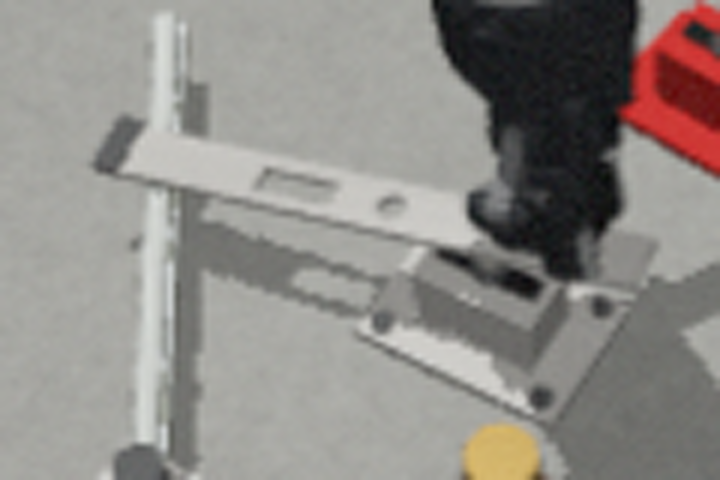

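Emit:
arm_command(
  plan=[
    [[-0.0003,0.001,0.0015,0,0,0,0.02],[-0.0002,0.001,0.0015,0,0,0,0.02],[0,0,0,0,0,0,0.02]],
  ],
)

```text
t: 10.42
tool_pos: [0.5255, -0.0241, 0.0892]
tool_rot: [1.004, 1.498, -0.862]
contact_force: [-0.2, 1.6, -1.5]
opening: 0.0281
```

```bash
python3 - <<'E'
from h import *
b,Z=st();b,Z=st()
E
```

```text
t 10.42 TCP block mm [-5.8 39.6 89.2] pitch -8.87 yaw 10.17 roll -0.01 F(block) [ 0.1  1.7 -1.5] tq [ 0.2  -0.24  0.11] open 0.0281
t 10.42 TCP block mm [-5.8 39.6 89.2] pitch -8.87 yaw 10.17 roll -0.01 F(block) [ 0.1  1.7 -1.5] tq [ 0.2  -0.24  0.11] open 0.0281
```

Emit:
arm_command(
  plan=[
    [[0.0045,-0.0002,0,0,-1,0,0.02],[0.0036,-0.0002,0,0,-1,0,0.02],[0.003,0,0,0,-1,0,0.02]],
  ],
)

```text
t: 10.67
tool_pos: [0.5265, -0.0245, 0.0791]
tool_rot: [0.976, 1.447, -0.884]
contact_force: [0.4, 2.1, -1.5]
opening: 0.0279
```

```bash
python3 - <<'E'
from h import *
b,Z=st()
E
```

```text
t 10.67 TCP block mm [-4.9 39.  79.1] pitch -5.56 yaw 10.01 roll 0.13 F(block) [ 0.9  2.  -1.5] tq [ 0.22 -0.11  0.24] open 0.0279
```

Emit:
arm_command(
  plan=[
    [[0,-0.0012,-0.002,0,0,0,0.02],[0.0015,0,0,0,-0.5,0,0.02],[0.0015,0,0,0,-0.5,0,0.02]],
  ],
)

```text
t: 10.92
tool_pos: [0.5247, -0.0228, 0.0768]
tool_rot: [0.963, 1.43, -0.891]
contact_force: [-2.5, -0.1, 8.7]
opening: 0.0272
```

```bash
python3 - <<'E'
from h import *
b,Z=st()
E
```

```text
t 10.92 TCP block mm [-6.3 41.1 76.8] pitch -4.33 yaw 10.08 roll 0.14 F(block) [-2.5  0.4  8.7] tq [0.08 0.44 0.18] open 0.0272
```

Contact at 8.7 N, with the bar resting on the pin top. I'll ease off and look through the hole with the wrist camera.

Emit:
arm_command(
  plan=[
    [[-0.0025,0,0,0,0.3,0,0.02],[-0.001,0,0,0,0.2,0,0.02]],
  ],
)

```text
t: 11.08
tool_pos: [0.5248, -0.023, 0.0806]
tool_rot: [0.966, 1.436, -0.887]
contact_force: [-0.1, -0.2, -2.4]
opening: 0.0276
```

```bash
python3 - <<'E'
from h import *
b,Z=st()
im=snap("wrist","w4.png")
for n in("end_hole","knob"):
  for d in mark_of("wrist",n)[:1]: p=w("wrist",d["at"]);print(n,d["conf"],(Rb.T@(p-np.r_[O,0])*1000).round(1),px("wrist",p))
c=cv2.imread("pics/w4.png")[330:420,220:350];cv2.imwrite("pics/w4c.png",cv2.resize(c,None,fx=6,fy=6,interpolation=cv2.INTER_CUBIC))
E
```

```text
t 11.08 TCP block mm [-6.3 40.9 80.6] pitch -4.75 yaw 10.12 roll 0.14 F(block) [-0.1 -0.1 -2.4] tq [ 0.01 -0.23  0.14] open 0.0276
end_hole 0.75 [ 4.9 -0.6 65.2] [289.2845 350.1817]
knob 0.63 [ -6.7  35.8 104.9] [277.6609 321.0062]
```

View pics/w4c.png

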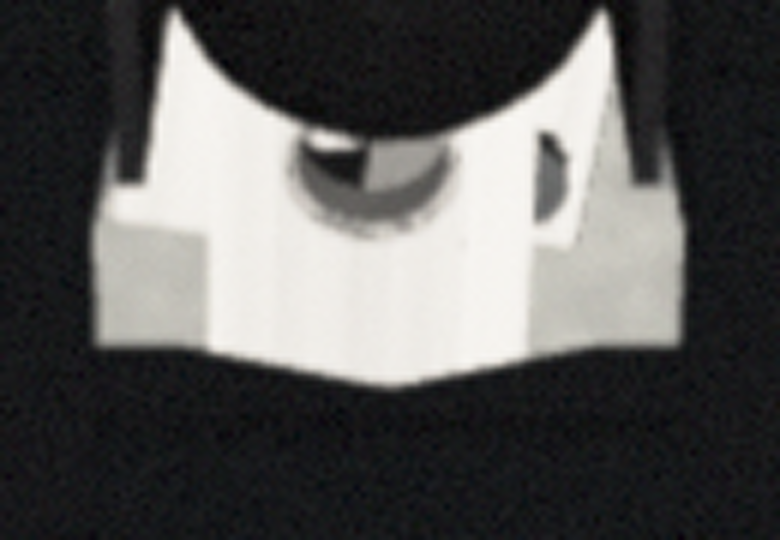

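```bash
python3 - <<'E'
from h import *
def bp(x,y,z): 
    p=px("wrist",Rb@np.array([x,y,z])/1000+np.r_[O,0]); return ((p-[220,330])*6).round(0)
st()
b=Rb.T@(T()[:3,3]-np.r_[O,0])*1000
print("knob centre pred vs image",bp(b[0]-.2,b[1]+2,b[2]+25.4))
ps=np.radians(9.5);ph=np.radians(6.0)
print("hole top centre/left/right/pivot-side", [bp(*(np.array([26.25-158.9*np.sin(ps)+dx*np.cos(ps)-dy*-np.sin(ps)*-1,-157.8+158.9*np.cos(ps)+dx*np.sin(ps)+dy*np.cos(ps),71.5+dy*.1]))) for dx,dy in((0,0),(-6.25,0),(6.25,0),(0,-6.25))])
print("pin top c,l,r,-y,+y",[bp(x,y,65) for x,y in((0,0),(-5,0),(5,0),(0,-5),(0,5))])
print("pin base l r -y",[bp(x,y,44) for x,y in((-5,0),(5,0),(0,-5))])
print("slot -6,+6 at y -10,-18",[bp(x,y,44) for x in(-6,6) for y in(-10,-18)])
print("block end",bp(-18,-30,44),bp(18,-30,44)," plate corners",bp(-35,-50,8),bp(35,-50,8),"bolt",bp(27,-42,10))
E
```

```text
t 11.23 TCP block mm [-6.5 41.  80.1] pitch -4.79 yaw 10.11 roll 0.12 F(block) [ 1.4  0.4 -1.9] tq [ 0.15 -0.25  0.17] open 0.0279
knob centre pred vs image [ 365. -157.]
hole top centre/left/right/pivot-side [array([357., 165.]), array([278., 165.]), array([435., 166.]), array([356., 230.])]
pin top c,l,r,-y,+y [array([360., 106.]), array([300.,  97.]), array([419., 116.]), array([349., 160.]), array([370.,  52.])]
pin base l r -y [array([308., -35.]), array([416., -17.]), array([353.,  23.])]
slot -6,+6 at y -10,-18 [array([279.,  61.]), array([265., 137.]), array([407.,  81.]), array([392., 157.])]
block end [118. 230.] [495. 289.]  plate corners [-21. 159.] [594. 256.] bolt [539. 194.]
```

The crop shows the hole at (377,165). Through it I see the black slot with its right edge at x=365, the block top to the right, and the pin's top edge at upper left, around (330,150). So the hole is about 3.5 mm too far toward +x and about 1 mm too far toward −y. I'll shift and feel again.

Emit:
arm_command(
  plan=[
    [[-0.001,-0.0022,-0.0005,-0.6,0,0,0.02],[0,-0.0022,-0.0005,-0.6,0,0,0.02],[0,0,0,0,0,0,0.02]],
  ],
)

```text
t: 11.48
tool_pos: [0.5193, -0.0241, 0.0804]
tool_rot: [0.949, 1.445, -0.87]
contact_force: [0.9, 1.7, -1.8]
opening: 0.028
```

```bash
python3 - <<'E'
from h import *
st();snap("wrist","w5.png")
c=cv2.imread("pics/w5.png")[330:420,220:350];cv2.imwrite("pics/w5c.png",cv2.resize(c,None,fx=6,fy=6,interpolation=cv2.INTER_CUBIC));st()
E
```

```text
t 11.48 TCP block mm [-11.9  40.9  80.4] pitch -4.83 yaw 11.41 roll 0.16 F(block) [ 1.2  1.4 -1.8] tq [ 0.11 -0.19  0.23] open 0.028
t 11.53 TCP block mm [-11.8  40.9  80.4] pitch -4.83 yaw 11.39 roll 0.17 F(block) [ 1.3  0.1 -1.7] tq [ 0.09 -0.18  0.19] open 0.0276
```

View pics/w5c.png

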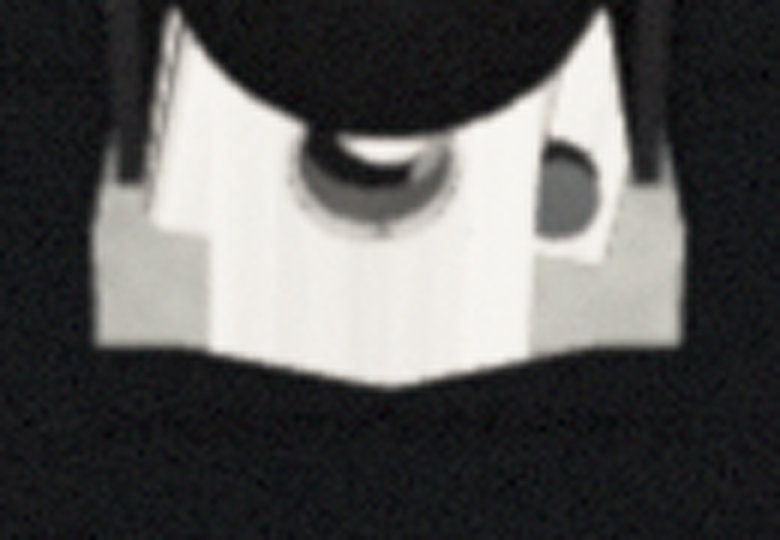

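The pin top's white arc is now centred in the hole: its lowest point is at (378,163) and the hole centre is at x≈376. I'll lower gently.

Emit:
arm_command(
  plan=[
    [[0.003,0.0002,0,0,-0.8,0,0.02],[0.0025,0,0,0,-0.7,0,0.02],[0.002,0,0,0,-0.6,0,0.02]],
  ],
)

```text
t: 11.78
tool_pos: [0.5195, -0.0234, 0.0726]
tool_rot: [0.929, 1.411, -0.884]
contact_force: [1.0, 1.1, -1.6]
opening: 0.0278
```

```bash
python3 - <<'E'
from h import *
st()
E
```

```text
t 11.78 TCP block mm [-11.6  41.5  72.6] pitch -2.57 yaw 11.34 roll 0.2 F(block) [ 1.2  0.9 -1.6] tq [ 0.13 -0.15  0.27] open 0.0278
```

It went past the earlier contact height with no resistance, so the pin has entered the hole. I'll continue down.

Emit:
arm_command(
  plan=[
    [[0.003,0,-0.0001,0,-0.5,0,0.02],[0.003,0,-0.0001,0,-0.5,0,0.02],[0.002,0,0,0,-0.4,0,0.02]],
  ],
)

```text
t: 12.03
tool_pos: [0.5188, -0.0223, 0.0633]
tool_rot: [0.913, 1.389, -0.894]
contact_force: [0.8, 0.9, -1.5]
opening: 0.0278
```

```bash
python3 - <<'E'
from h import *
st()
E
```

```text
t 12.03 TCP block mm [-12.   42.7  63.3] pitch -0.99 yaw 11.4 roll 0.16 F(block) [ 1.   0.7 -1.5] tq [ 0.12 -0.11  0.19] open 0.0278
```

Emit:
arm_command(
  plan=[
    [[0.002,0,0,0,-0.3,0,0.02],[0.0015,0,0,0,-0.3,0,0.02],[0.001,0,0,0,-0.2,0,0.02]],
  ],
)

```text
t: 12.28
tool_pos: [0.5185, -0.0218, 0.0579]
tool_rot: [0.903, 1.376, -0.899]
contact_force: [0.1, 2.0, 0.2]
opening: 0.0279
```

```bash
python3 - <<'E'
from h import *
st()
E
```

```text
t 12.28 TCP block mm [-12.2  43.3  57.9] pitch -0.09 yaw 11.44 roll 0.13 F(block) [0.5 1.9 0.2] tq [ 0.22 -0.04  0.18] open 0.0279
```

Flat at the grasp height. I'll release, retreat straight up, and look.

Emit:
arm_command(
  plan=[
    [[0.0003,0,0,0,0,0,0.04],[0,0,0,0,0,0,0.06],[0,0,0,0,0,0,0.06],[0,0,0,0,0,0,0.06],[-0.01,0,0,0,0,0,0.06],[-0.02,0,0,0,0,0,0.06],[-0.03,0,0,0,0,0,0.06],[-0.03,0,0,0,0,0,0.06],[-0.035,0,0,0,0,0,0.06],[-0.02,0,-0.03,0,0,0,0.06],[0,0,-0.03,0,0,0,0.06],[0,0,-0.03,0,0,0,0.06],[0,0,0,0,0,0,0.06]],
  ],
)

```text
t: 13.37
tool_pos: [0.4828, 0.0604, 0.219]
tool_rot: [0.912, 1.367, -0.903]
contact_force: [0.5, -0.7, 0.2]
opening: 0.0603
```

```bash
python3 - <<'E'
from h import *
st()
snap("wrist","w6.png");snap("scene","s6.png")
for c in("scene","wrist"):
  if c=="wrist":get_image(c)
  for n in("end_hole","knob","bottle0","carton","start_slot"):
    for d in mark_of(c,n)[:2]: p=w(c,d["at"]);print(c,n,round(d["conf"],2),p,(Rb.T@(p-np.r_[O,0])*1000).round(1))
a=cv2.resize(cv2.imread("pics/s6.png")[150:290,160:400],None,fx=1.65,fy=2.2)
b=cv2.resize(cv2.imread("pics/w6.png"),(400,300))
h=min(len(a),len(b));cv2.imwrite("pics/f.png",np.hstack([a[:h],b[:h]]))
E
```

```text
t 13.37 TCP block mm [-29.8 131.1 219. ] pitch 0.09 yaw 10.88 roll 0.44 F(block) [ 0.4 -0.8  0.2] tq [-0.04  0.06 -0.06] open 0.0603
scene end_hole 0.8 [ 0.5369 -0.0609  0.0465] [-2.4  1.2 46.5]
scene knob 0.58 [ 0.5192 -0.0216  0.0809] [-11.4  43.3  80.9]
scene bottle0 0.91 [ 0.6488  0.0451 -0.0006] [129.3  81.4  -0.6]
scene carton 0.69 [ 0.5534  0.2256 -0.0016] [ 73.9 277.9  -1.6]
scene carton 0.16 [ 0.5177 -0.0216  0.0803] [-12.9  43.6  80.3]
scene start_slot 0.86 [ 0.5726 -0.1405  0.051 ] [ 15.8 -84.1  51. ]
wrist end_hole 0.93 [ 0.5346 -0.0608  0.048 ] [-4.7  1.8 48. ]
wrist bottle0 0.57 [ 0.6463  0.0417 -0.0021] [126.1  78.5  -2.1]
wrist carton 0.82 [ 0.555   0.219  -0.0039] [ 74.1 271.1  -3.9]
wrist start_slot 0.94 [ 0.5705 -0.1476  0.0481] [ 12.2 -90.6  48.1]
```

View pics/f.png

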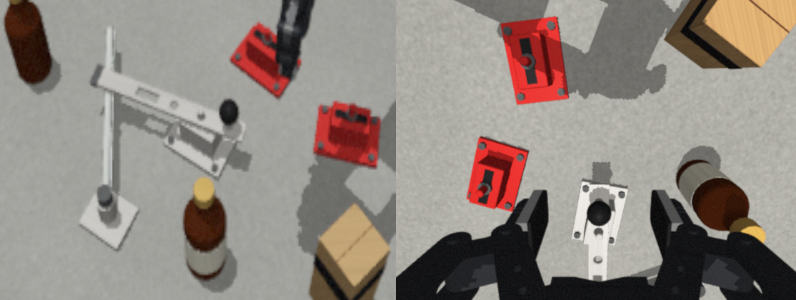

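The bar lies flat with the pin showing in the hole next to the knob, at left crop (200,116). The middle hole is empty, the bottles and carton haven't moved, and the gripper is clear. I'll hand it in.

```bash
python3 -c "from station import finish_job;print(finish_job())"
```

```text
the job is handed in; nothing more can be done
None
```

I lifted the stay off its pin, swung the guide to about 0.58 rad and lowered the end hole over the pin. The bar lies flat, and I let go and backed away. The job was handed in at about 13.5 s of the 58 s allowed.

- **First try missed:** the first gentle descent landed on the pin's top with 8.7 N at the wrist, or roughly 13 N on the pin by my estimate, below the 20 N limit. I eased off, looked through the hole with the wrist camera, shifted about 5 mm and lowered again. It then went down with no more than about 2 N at the readings I took.
- **Last checks:**
  - The fingers released at the height where I first gripped the flat bar (57.9 mm, against 57.6 mm).
  - The camera put the knob at 81 mm, against 83 mm nominal for a flat bar.
  - The last picture shows the pin in the hole nearest the knob and the middle hole empty.
  - The carton and bottle1 were re-measured where they started, within camera error. Bottle0 was only checked by eye.
- **Disagreements:** the camera and the arm differed by 2–4 mm across the bar, which caused the first miss. The finger opening read 28 mm on the 30 mm ball. I took both as calibration or pad give.

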